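# Hold a set-screw collar on the flat of a focus-drive spindle

## Robot

A 6-joint arm with a two-finger parallel gripper is mounted at the origin on the work surface. World frame = base frame: x ahead of the robot, y to its left, z up, the work surface at z = 0. Lengths are in m, angles in degrees, forces in N, time in s.
With the tool pointing down it reaches from about 0.25 to 0.725 m from the base axis. Payload 9.7 kg.
Tool frame: the origin (TCP) lies on the centre line of the jaws, within the pads' length; the fingertips stand 14 mm ahead of it and the grasp point (between the pads) lies 5 mm behind it; z points along the fingers, y is the line along which they close (so a half turn about z gives the same grasp; the last joint's range is limited). The gripper opens to 85 mm and grips with 20 to 120 N. Pads are 22 mm wide; open, the fingers measure 114 mm over their backs; the gripper's body (76 mm by 85 mm) begins 54 mm behind the grasp point. The pads swing forward as they close: fully open they stand 13 mm farther back than shut.
Start: joints at [-67.609, 4.979, 10.078, 95.1, 0, 90], TCP at [0.21, -0.509, 0.245] pointing down, gripper open.
Joint ranges: [-179.16, 179.16], [-48.56, 103.87], [-65.8, 70.77], [-126.05, 130.52], [-82.76, 87.17], [-180, 180]. Speed limits (degrees/s): [127.2, 127.2, 147.25, 180, 180, 180].

## Interface

Orientations are given as [roll, pitch, yaw] about the fixed x, y, z axes, in that order (R = Rz(yaw) Ry(pitch) Rx(roll)).
In Python, from workcell import bot, camera, get_calibration, ticket gives the robot as it stands. The module is installed in compiled form; this text tells all that it offers.
- The arm moves only by the tool send_rows, never from a script. Its arguments are lists of equal length, an entry for each row: "linear": the shift along the tool's x, y, z in m, a list of three; "twist": the turn, a rotation vector about the tool's x, y, z in units of 10 degrees (1.0 is 10 degrees), a list of three; "gripper": the opening in per cent of the stroke, from 0 (shut) to 100 (fully open). In form: {"linear": [[x, y, z], ...], "twist": [[wx, wy, wz], ...], "gripper": [gripper, ...]}. A call has 1 to 8 rows; each row shifts and turns the commanded pose from where the row before left it, along the tool's axes as they then stand; what a row does not reach is not made up. A row lasts 1/8 s, in which the tool goes at most 62.5 mm and 10.7 degrees, less where a joint would pass 70% of its speed; a pose out of reach is approached as far as the arm can. A call with a gripper value outside its range is refused whole. The fingers move at their own pace and stop on an object; "grip_force" is the grip in N (left out, the last holds). Time passes only in rows, so rows that do not move let the fingers close. It gives the time, the measured TCP pose, the force, the opening and the grip force at its end, in the units of the state.
- bot.get_obs(): the state, without advancing time (a new reading comes with each control period).
- camera(name): name is "scene" or "top" or "wrist"; returns the picture (480x640x3 uint8, red, green, blue); there is no depth.
- get_calibration(name): a dict with "fx", "fy", "cx", "cy" (pixels), "k1" (the pictures are not rectified: a ray, as slopes to the right and down, at radius r is drawn at 1 + k1 r^2 times it, then the intrinsics apply), "origin" and "orientation" of the camera in the world; the wrist camera has in their place "hand_eye" (4x4, takes a point from camera to tool coordinates, whose origin is the TCP and whose axes are the flange's). Camera axes: x right, y down, z forward; pixel columns grow to the right and rows downward; lengths in m; the calibration is good to about 2 mm. A picture is of the moment at which its call begins: read the wrist's pose just before it. get_calibration takes no time and is no camera call.
- ticket.job_done(): hands the job in; it is judged then, once.
The state is a dict: "time": time; "q": joint angles; "qd": joint speeds; "joint_efforts": joint torques, N m; "ee_pos": TCP position; "tcp_rot": TCP orientation; "wrist_force": force on the tool from outside, world axes, zero at the start; "torque": the same for the moment, N m; "opening": finger opening in m; "grasp_force": force on a finger pad.
Only numpy, scipy, OpenCV 4.12 (cv2) and the standard library are available. Lean on these libraries where they do the work, as an engineer would, in place of code of your own. Each camera call takes 0.05 s, during which the arm holds its last target. There are 200 camera calls.

## Task

Lift the guard plate out of its slot on the microscope's focus drive and lean it, standing on its long edge and tilted, against the side of the lamp power supply. Then pinch the upright spindle in the fingers, feel for its flat and turn it until the flat faces the notched screw guide. Finally take the collar with the set screw, slip it over the spindle with its screw on the flat, and finish still holding it there in the fingers, level, clear above the shoulder, with the screw at the height of the guide's notch and pointing at it, so that a colleague can tighten it; leave the other things on the bench alone.

Things in the scene. Friction and masses are not known exactly. Their poses are not given: they have to be found in the camera images.
- drive: Focus drive unit, fixed: white block 200 x 165 x 60 mm, dark top. Origin on the bench under the spindle's axis; z up, x towards the screw guide. The block spans x -94 to 106 mm. On top, at x = -75 mm, is the plate slot: aluminium walls along y, 20 mm high, gap 10 mm wide, floor 60 mm above the bench. The grey shoulder round the spindle (radius 17 mm) has its top at 65 mm.
- guide (a point): Bottom of the notch in the screw guide, the only upright notched aluminium post (8 x 30 mm, top 105 mm above the bench) on the drive's top. The point is 88 mm from the spindle's axis and 95 mm above the bench (30 mm above the shoulder); the notch is 10 mm wide.
- spindle: Upright steel spindle, 20 mm thick, 50 mm above the shoulder (top 4 mm tapered). One flat along its whole length, 6 mm from the axis: 16 mm across the flat, so fingers closed on it stop at 16. Origin on the axis at the shoulder's top, z up, x out of the flat. Turns with light friction (0.04 N m), stays where left. Starts 0.5 to 1.5 rad counterclockwise (from above) of facing the guide.
- plate: Grey guard plate 8 x 150 x 130 mm (x thickness, y length, z height), about 0.22 kg, standing upright in the slot of the drive at the start, its underside 60 mm and its top edge 190 mm above the bench. Origin at the centre of its underside, z up along its height. It may lean a few degrees in the slot.
- supply: Lamp power supply, fixed: white box 90 x 200 x 75 mm (x, y, z) with a vented top; knob and switch on its -y end; the two long faces (at x = -45 and +45 mm) are bare. Origin at the centre of its underside. It stands to the left or to the right of the drive.
- mat: Grey bench mat 140 x 220 x 4 mm, fixed, on the other side of the drive. Origin at the centre of its underside. The collar and the plain spare ring lie on it.
- collar: Aluminium collar, 0.1 kg, flat on the mat: ring of outer radius 21 mm, bore 23 mm, 20 mm high, two parallel grip flats at y = -22 and +22 mm (20 mm long). A set screw's round head sticks out on the +x side at half height; its tip (6 mm thick) reaches to 7.5 mm from the axis, so the collar passes the spindle only with screw on flat. Origin: centre of its underside, z up, x to the screw.
- screw (a point): Outer end of the set screw's head on the collar: 32.5 mm from the collar's axis along its x, 10 mm above its underside.
- spare_ring: Plain aluminium ring without a screw, 36 mm wide, 10 mm high, on the mat; leave alone.
- dropper: White dropper bottle, 28 mm wide, 85 mm high; leave alone.
- slide_box: Grey slide box 85 x 100 x 32 mm; leave alone.
- driver: Screwdriver 160 mm long, lying at the right; leave alone.
- mouse: White computer mouse 100 x 58 x 30 mm; leave alone.
- jar: Lidded jar 52 mm wide, 70 mm high; leave alone.
- eyepiece: Black eyepiece 40 mm wide, 54 mm high, standing; leave alone.

How it is judged (in metres and radians):
On the way, in this order (a step that is already met when the one before it is completed fails the run):
1. the guard plate leans against the power supply, foot on the bench, let go (angle between plate's own z axis and vertical between 0.1 and 0.7 rad and height (world z) of plate below 0.012 m and contact force between plate and supply above 0.05 N and contact force between plate and the fingers below 0.05 N and linear speed of plate below 0.02 m/s), for 0.3 s.
2. the spindle is pinched in the fingers with its flat facing the screw guide (x of guide in the frame of spindle above 0.05 m and y of guide in the frame of spindle between -0.017 and 0.017 m and contact force between spindle and the fingers above 1 N), for 0.2 s.
At the end, for the whole second after the job is handed in: Collar gripped (over 1 N) on the spindle, within 4 mm of its axis, level within 8 degrees, screw on the flat within 14 degrees and within 8 mm of the notch height; flat facing the guide within 11 degrees; plate leaning on the supply at 6 to 40 degrees, foot on the bench, at rest, untouched (all of step 1 and x of guide in the frame of spindle above 0.05 m and y of guide in the frame of spindle between -0.017 and 0.017 m and horizontal distance between collar and spindle below 0.004 m and angle between collar's own z axis and vertical below 0.14 rad and z of collar in the frame of spindle between 0.012 and 0.028 m and x of screw in the frame of spindle above 0.02 m and y of screw in the frame of spindle between -0.008 and 0.008 m and contact force between collar and the fingers above 1 N and linear speed of collar below 0.02 m/s); the arm keeps its last pose, push and grip.
It fails at once if a bystander is pushed more than 30 mm (distance of any of spare_ring, dropper, slide_box, driver, mouse, jar, eyepiece from where it was at the start of the episode above 0.03 m).
It also fails if it takes over 72 s, if anything falls off the work surface, if the arm or the gripper's body presses on something with over 40 N, if the wrist force passes 120 N, or if a joint passes its speed limit or range.

## Working session

There is one attempt and no reset: what is moved stays moved. The work goes in short steps, Python scripts to look and compute and a tool call to move; the robot and the scene stay as the last step left them, time stands still between calls to the robot, and variables do not carry over. Pictures are saved under pics/ and viewed, at most 10 in all, crops included, and the job is handed in when it is done.

Besides the shell and the picture viewer there is one more tool, called after "Call:" as name(argument=value, ...), one argument or row to a line, values as JSON. send_rows: Moves the arm, as the interface text tells. Its arguments: {"type":"object","properties":{"linear":{"type":"array"},"twist":{"type":"array"},"gripper":{"type":"array"},"grip_force":{"type":"number"}},"required":["linear","twist","gripper"]}

```bash
mkdir -p pics; ls; python3 - <<'E'
from workcell import bot,camera,get_calibration
import cv2,json
print(bot.get_obs())
for n in ("scene","top","wrist"):
    print(n,get_calibration(n))
for n in ("scene","top"):
    cv2.imwrite(f"pics/{n}0.png",camera(n)[:,:,::-1])
E
```

```text
pics
{'time': 0.0, 'q': array([-6.76083095e+01,  5.01098246e+00,  1.00347123e+01,  9.50982165e+01,
        1.58042307e-04,  8.99993959e+01]), 'qd': array([-0.01876801,  0.00207571,  0.02395132, -0.01479565, -0.04137028,
        0.0343497 ]), 'joint_efforts': array([-1.63518805e-03, -5.20389211e+01,  4.64803720e+01,  1.64825411e-02,
       -8.70093527e-05,  9.13351101e-06]), 'ee_pos': array([ 0.20943956, -0.50834575,  0.24458649]), 'tcp_rot': array([-1.79925513e+02, -1.58827516e-04,  2.23922944e+01]), 'wrist_force': array([ 0.18962584, -0.13739729,  0.11475589]), 'torque': array([-0.00743218, -0.04362419, -0.01314382]), 'grasp_force': 0.0, 'opening': 0.08552064317112854}
scene {'fx': 460.85099880238306, 'fy': 460.85099880238306, 'cx': 321.6361093802642, 'cy': 242.45404901721002, 'k1': -0.002392715542953464, 'origin': array([1.31525118, 0.22078104, 1.06236188]), 'orientation': array([-142.56888518,   -0.76947097,  108.72318394])}
top {'fx': 454.600213660293, 'fy': 454.600213660293, 'cx': 318.8616452238566, 'cy': 238.08671592125984, 'k1': -0.06256896746934508, 'origin': array([0.34737963, 0.02462543, 1.62258118]), 'orientation': array([-169.85790547,   -1.39096966,  -89.91015932])}
wrist {'fx': 374.65497608714054, 'fy': 374.65497608714054, 'cx': 325.1972738750698, 'cy': 242.11228656822664, 'k1': -0.05504585498338602, 'hand_eye': array([[ 5.75548977e-04, -9.65283625e-01, -2.61203355e-01,
         6.60457684e-02],
       [ 9.99999081e-01,  8.76159769e-04, -1.03442098e-03,
        -4.19372669e-04],
       [ 1.22736550e-03, -2.61202520e-01,  9.65283242e-01,
        -1.28029705e-01],
       [ 0.00000000e+00,  0.00000000e+00,  0.00000000e+00,
         1.00000000e+00]])}
```

View pics/top0.png

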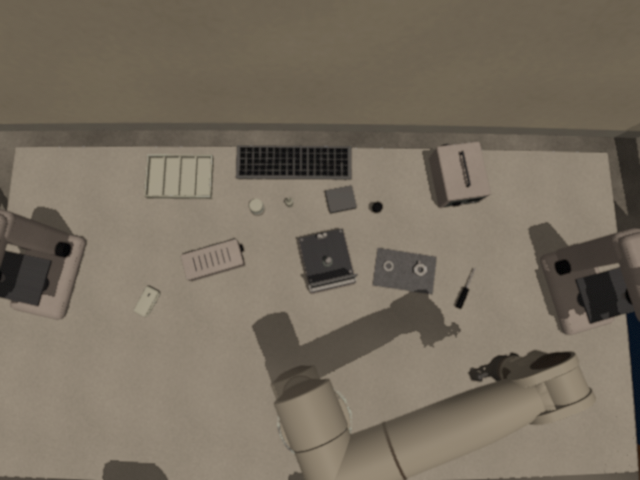

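View pics/scene0.png

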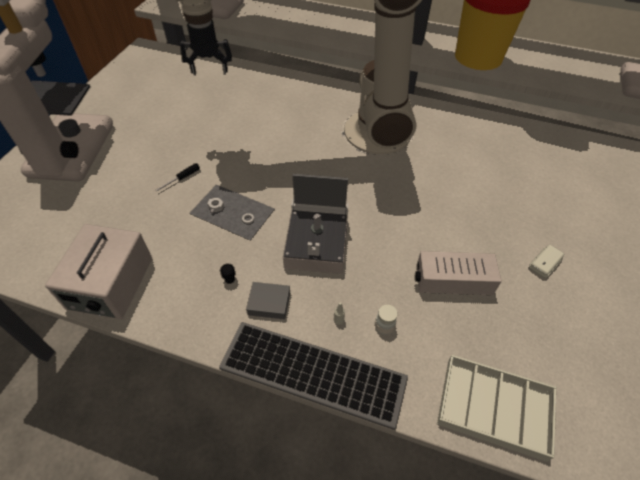

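```bash
cat > h.py <<'E'
from workcell import bot,camera,get_calibration
import numpy as np,cv2
from scipy.spatial.transform import Rotation as R
def rot(rpy): return R.from_euler('xyz',rpy,degrees=True).as_matrix()
def pose(name,obs=None):
    c=get_calibration(name)
    if name=='wrist':
        o=obs or bot.get_obs(); T=np.eye(4); T[:3,:3]=rot(o['tcp_rot']); T[:3,3]=o['ee_pos']
        T=T@c['hand_eye']; return c,T[:3,:3],T[:3,3]
    return c,rot(c['orientation']),c['origin']
def undist(c,u,v):
    x=(np.asarray(u,float)-c['cx'])/c['fx']; y=(np.asarray(v,float)-c['cy'])/c['fy']
    a,b=x.copy(),y.copy()
    for _ in range(10):
        s=1+c['k1']*(a*a+b*b); a,b=x/s,y/s
    return a,b
def onz(P,uv,z):
    c,Rm,o=P; uv=np.atleast_2d(uv); a,b=undist(c,uv[:,0],uv[:,1])
    d=np.c_[a,b,np.ones_like(a)]@Rm.T
    return o+d*((z-o[2])/d[:,2])[:,None]
def proj(P,X):
    c,Rm,o=P; p=(np.atleast_2d(X)-o)@Rm; a=p[:,0]/p[:,2]; b=p[:,1]/p[:,2]; s=1+c['k1']*(a*a+b*b)
    return np.c_[c['cx']+c['fx']*a*s,c['cy']+c['fy']*b*s]
def shot(name,fn):
    o=bot.get_obs(); im=camera(name)[:,:,::-1].copy(); cv2.imwrite(f'pics/{fn}.png',im); np.save(f'pics/{fn}.npy',[*o['ee_pos'],*o['tcp_rot']]); return im,pose(name,o)
def load(name,fn):
    a=np.load(f'pics/{fn}.npy'); return cv2.imread(f'pics/{fn}.png'),pose(name,dict(ee_pos=a[:3],tcp_rot=a[3:]))
def toolmove(dst,rpy):
    """shift and twist (units 10deg) from the measured pose to dst, in current tool axes"""
    o=bot.get_obs(); A=rot(o['tcp_rot']); return A.T@(np.array(dst)-o['ee_pos']), R.from_matrix(A.T@rot(rpy)).as_rotvec(degrees=True)/10
E
python3 - <<'E'
from h import *
P=pose('top')
for n,uv,z in [('spindle',(327,261),.11),('guide',(321,236),.105),('plate',(330,275),.19),('supply',(213,259),.075),('collar',(420,269),.024),('ring',(389,267),.014),('dropper',(288,202),.05),('jar',(256,205),.07),('eyep',(376,207),.05),('driver',(462,297),.01),('mouse',(147,300),.03)]:
    print(n,onz(P,uv,z)[0].round(3))
E
```

```text
spindle [ 0.54  -0.039  0.11 ]
guide [ 0.626 -0.019  0.105]
plate [ 0.485 -0.045  0.19 ]
supply [0.549 0.35  0.075]
collar [ 0.524 -0.374  0.024]
ring [ 0.532 -0.265  0.014]
dropper [0.759 0.097 0.05 ]
jar [0.742 0.208 0.07 ]
eyep [ 0.743 -0.217  0.05 ]
driver [ 0.425 -0.526  0.01 ]
mouse [0.41  0.584 0.03 ]
```

Call:
send_rows(
  linear=[
    [0.055,-0.006,-0.01],
    [0.06,-0.006,-0.01],
    [0.06,-0.006,-0.01],
    [0.06,-0.006,-0.01],
    [0.06,-0.006,-0.01],
    [0.06,-0.006,-0.005],
    [0,0,0],
    [0,0,0],
  ],
  twist=[
    [0,0,0],
    [0,0,0],
    [0,0,0],
    [0,0,0],
    [0,0,0],
    [0,0,0],
    [0,0,1.0],
    [0,0,1.0],
  ],
  gripper=[100,100,100,100,100,100,100,100],
)

```text
time: 1.1
ee_pos: [0.5249, -0.3393, 0.2994]
tcp_rot: [-180.0, 0.1, 2.2]
wrist_force: [0.0, 0.8, 0.3]
opening: 0.0855
grasp_force: 0.0
```

```bash
python3 - <<'E'
from h import *
im,P=shot('wrist','w1'); print(bot.get_obs()['ee_pos'],bot.get_obs()['tcp_rot'],bot.get_obs()['q'])
print(proj(P,[[.524,-.374,.024],[.532,-.265,.014]]))
E
```

```text
[ 0.52450216 -0.33953508  0.29948276] [-1.79957751e+02  6.50078306e-02  1.64257351e+00] [-3.29159902e+01  1.78740468e+01  3.12291571e+01  1.03432613e+02
 -2.08188684e-03  1.45441462e+02]
[[358.02667647 205.26651228]
 [259.34693631 192.88743015]]
```

View pics/w1.png

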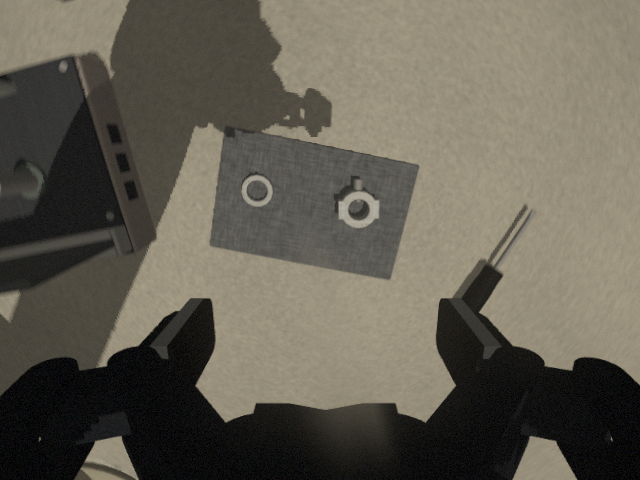

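Call:
send_rows(
  linear=[
    [-0.004,-0.052,-0.014],
    [-0.004,-0.052,-0.014],
    [-0.004,-0.052,-0.014],
    [-0.004,-0.052,-0.014],
    [-0.004,-0.052,-0.012],
    [-0.004,-0.052,-0.012],
    [0,0,0],
  ],
  twist=[
    [0,0,0],
    [0,0,0],
    [0,0,0],
    [0,0,0],
    [0,0,0],
    [0,0,0],
    [0,0,0],
  ],
  gripper=[100,100,100,100,100,100,100],
)

```text
time: 2.02
ee_pos: [0.4866, -0.0267, 0.3815]
tcp_rot: [-180.0, -0.1, 2.8]
wrist_force: [0.3, -0.4, -0.7]
opening: 0.0853
grasp_force: 0.0
```

```bash
python3 - <<'E'
from h import *
im,P=shot('wrist','w2'); print(bot.get_obs()['ee_pos'],bot.get_obs()['tcp_rot'],bot.get_obs()['q'])
E
```

```text
[ 0.48692878 -0.02811719  0.38074265] [ 1.79988527e+02 -5.52952679e-02  2.68518658e+00] [-3.30167890e+00  1.95649235e+00  2.25395507e+01  1.10526868e+02
 -5.64347396e-03  1.74013137e+02]
```

View pics/w2.png

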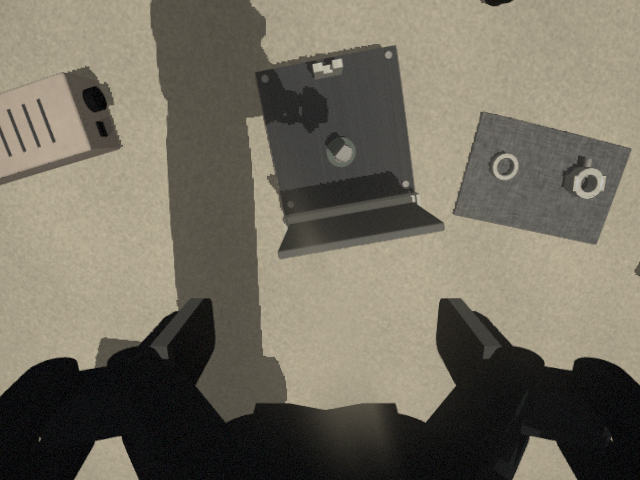

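```bash
python3 - <<'E'
from h import *
im,P=load('wrist','w2')
c=im[40:265,240:460]; c=cv2.convertScaleAbs(c,alpha=1.6,beta=10); cv2.imwrite('pics/c2.png',cv2.resize(c,None,fx=2.66,fy=2.66,interpolation=cv2.INTER_CUBIC))
for n,uv,z in [('corners',[(257,72),(395,46)],.06),('scr',[(265,78),(388,54),(290,203),(405,184)],.06),('sh',[(342,152)],.065),('platetop',[(278,252),(280,258),(443,224),(445,230)],.19),('collar',[(590,184)],.024)]:
    print(n,onz(P,uv,z).round(4).tolist())
P1=load('wrist','w1')[1]; print('collar1',onz(P1,[(358,208)],.024))
E
```

```text
corners [[0.6248, 0.0576, 0.06], [0.6595, -0.0946, 0.06]]
scr [[0.6188, 0.0485, 0.06], [0.6508, -0.0875, 0.06], [0.4782, 0.0165, 0.06], [0.508, -0.1204, 0.06]]
sh [[0.5415, -0.0425, 0.065]]
platetop [[0.4551, 0.0146, 0.19], [0.4496, 0.0128, 0.19], [0.4878, -0.1292, 0.19], [0.4825, -0.1317, 0.19]]
collar [[0.5187, -0.3758, 0.024]]
collar1 [[ 0.52100897 -0.37414446  0.024     ]]
```

View pics/c2.png

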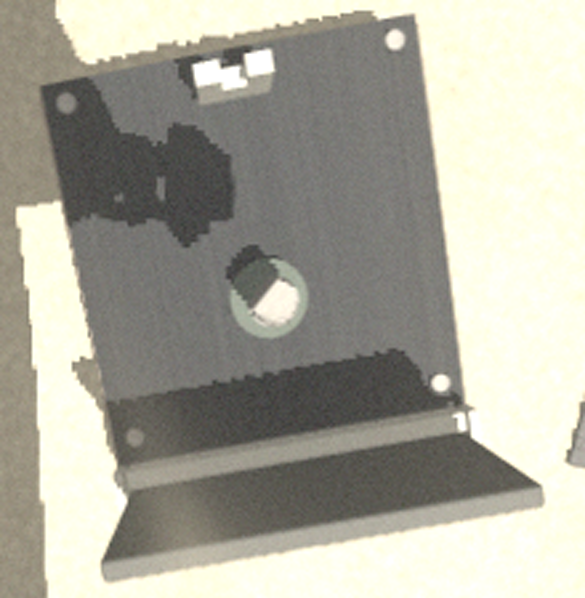

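Call:
send_rows(
  linear=[
    [0,0,0],
    [0,0,0],
    [0,0,0],
    [0,0,0],
    [0,0,0],
    [0,0,0],
    [0,0,0],
    [0,0,0],
  ],
  twist=[
    [0,0,-1],
    [0,0,-1],
    [0,0,-1],
    [0,0,-1],
    [0,0,-1],
    [0,0,-1],
    [0,0,-1],
    [0,0,-1],
  ],
  gripper=[100,100,100,100,100,100,100,100],
)

```text
time: 3.08
ee_pos: [0.4872, -0.0306, 0.3796]
tcp_rot: [-179.9, 0.0, 82.7]
wrist_force: [-0.0, -0.4, -0.0]
opening: 0.0853
grasp_force: 0.0
```

Call:
send_rows(
  linear=[
    [0.055,0,0],
    [0.055,0,0],
    [0.055,0,0],
    [0.055,0,0],
    [0.055,0,0],
    [0.055,0,0],
    [0,0,0],
  ],
  twist=[
    [0,0,0],
    [0,0,0],
    [0,0,0],
    [0,0,0],
    [0,0,0],
    [0,0,-1],
    [0,0,-1],
  ],
  gripper=[100,100,100,100,100,60,60],
)

```text
time: 3.95
ee_pos: [0.5319, 0.3002, 0.3769]
tcp_rot: [-179.8, 0.1, 102.9]
wrist_force: [0.6, -1.0, 0.4]
opening: 0.0524
grasp_force: 0.0
```

```bash
python3 - <<'E'
from h import *
im,P=shot('wrist','w3'); print(bot.get_obs()['ee_pos'],bot.get_obs()['tcp_rot'],bot.get_obs()['q'])
E
```

```text
[0.53176133 0.2986748  0.37777249] [-1.79807893e+02  6.45422798e-02  1.03365155e+02] [ 2.93257504e+01  2.09830368e+01  4.45888081e+01  1.13808221e+02
 -9.22904515e-03  1.05960720e+02]
```

View pics/w3.png

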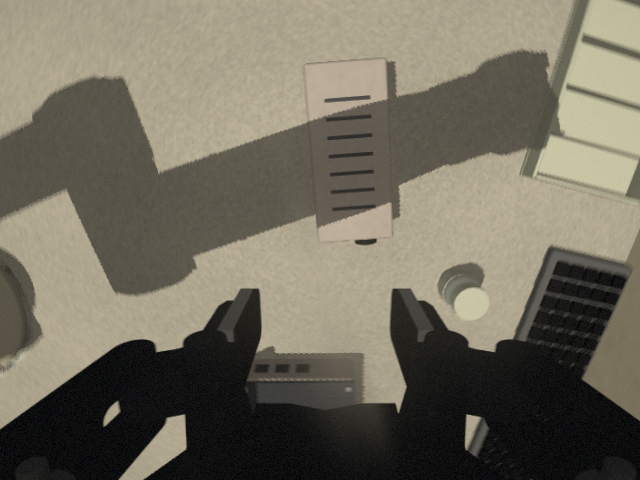

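```bash
python3 - <<'E'
from h import *
im,P=load('wrist','w3')
X=onz(P,[(304,65),(386,58),(393,236),(318,241)],.075); print(X.round(4).tolist())
for i in range(4): d=X[(i+1)%4]-X[i]; print(np.linalg.norm(d).round(4),np.degrees(np.arctan2(d[1],d[0])).round(1))
print(X.mean(0))
a=X[3]; u=(X[0]-X[3]); print('near face mid',(X[0]+X[3])/2)
# edges by gradient along rows for left/right edges
g=cv2.cvtColor(im,cv2.COLOR_BGR2HSV)
for r in (80,130,180,225): print(r,im[r,296:326:2].sum(1).tolist(),im[r,380:400:2].sum(1).tolist())
E
```

```text
[[0.4757, 0.4371, 0.075], [0.5591, 0.4637, 0.075], [0.6181, 0.277, 0.075], [0.533, 0.251, 0.075]]
0.0875 17.7
0.1958 -72.4
0.0891 -163.0
0.1947 107.1
[0.54646515 0.35719712 0.075     ]
near face mid [0.50432929 0.34404694 0.075     ]
80 [496, 497, 477, 470, 448, 488, 520, 519, 507, 513, 512, 524, 517, 517, 516] [513, 509, 506, 419, 256, 263, 256, 248, 374, 479]
130 [260, 265, 253, 260, 249, 259, 257, 268, 279, 281, 275, 275, 275, 274, 278] [265, 265, 273, 266, 247, 266, 257, 256, 249, 255]
180 [260, 260, 262, 268, 267, 265, 254, 266, 260, 262, 273, 274, 269, 270, 267] [271, 269, 273, 268, 270, 252, 267, 246, 258, 262]
225 [494, 473, 463, 474, 460, 451, 471, 476, 484, 482, 412, 283, 294, 382, 341] [504, 502, 488, 496, 496, 491, 422, 470, 491, 471]
```

Call:
send_rows(
  linear=[
    [-0.0477,-0.0204,0.01],
    [-0.0477,-0.0204,0.01],
    [-0.0477,-0.0204,0.01],
    [-0.0477,-0.0204,0.01],
    [-0.0477,-0.0204,0.01],
    [-0.0477,-0.0204,0.01],
    [-0.0477,-0.0204,0.01],
    [0,0,0],
  ],
  twist=[
    [0,0,0],
    [0,0,0],
    [0,0,0],
    [0,0,0],
    [0,0,0],
    [0,0,0],
    [0,0,0],
    [0,0,0],
  ],
  gripper=[60,60,60,60,60,60,60,60],
  grip_force=60,
)

```text
time: 5.0
ee_pos: [0.4616, -0.063, 0.3095]
tcp_rot: [-179.9, 0.0, 101.9]
wrist_force: [0.1, 0.6, 0.4]
opening: 0.0511
grasp_force: 0.0
```

```bash
python3 - <<'E'
from h import *
print(bot.get_obs()['ee_pos'],bot.get_obs()['tcp_rot'],toolmove([.4687,-.0587,.175],[180,0,103]))
E
```

```text
[ 0.46160284 -0.06295894  0.30947332] [-1.79928540e+02  1.54713754e-02  1.01933987e+02] (array([0.00273562, 0.00799215, 0.13446272]), array([-0.00716014,  0.00148062, -0.1066023 ]))
```

Call:
send_rows(
  linear=[
    [0.0025,0.008,0.02],
    [0,0,0.04],
    [0,0,0.04],
    [0,0,0.034],
    [0,0,0],
    [0,0,0],
    [0,0,0],
    [0,0,0],
  ],
  twist=[
    [0,0,-0.1],
    [0,0,0],
    [0,0,0],
    [0,0,0],
    [0,0,0],
    [0,0,0],
    [0,0,0],
    [0,0,0],
  ],
  gripper=[60,60,60,60,60,0,0,0],
)

```text
time: 6.0
ee_pos: [0.4704, -0.055, 0.1779]
tcp_rot: [179.9, 0.1, 103.4]
wrist_force: [-2.9, -0.6, 6.1]
opening: 0.0071
grasp_force: 59.6
```

Call:
send_rows(
  linear=[
    [0,0,0],
    [0,0,-0.01],
    [0,0,-0.02],
    [0,0,-0.03],
    [0,0,-0.03],
    [0,0,-0.03],
    [0,0,-0.02],
    [0,0,0],
  ],
  twist=[
    [0,0,0],
    [0,0,0],
    [0,0,0],
    [0,0,0],
    [0,0,0],
    [0,0,0],
    [0,0,0],
    [0,0,0],
  ],
  gripper=[0,0,0,0,0,0,0,0],
)

```text
time: 7.0
ee_pos: [0.4708, -0.0548, 0.318]
tcp_rot: [179.8, 0.1, 103.4]
wrist_force: [-0.1, 0.0, -2.9]
opening: 0.0071
grasp_force: 58.7
```

```bash
python3 - <<'E'
from h import *
print(bot.get_obs()['ee_pos'],bot.get_obs()['tcp_rot'])
shot('wrist','w4')
yw=np.radians(17.4); xs=np.array([np.cos(yw),np.sin(yw),0]); ys=np.array([-np.sin(yw),np.cos(yw),0]); c=np.array([.5465,.357,0])
F=c-.069*xs; up=np.sin(.227)*xs+np.cos(.227)*np.array([0,0,1])
T=F+up*.115+[0,0,.001]; print('foot',F,'T',T)
print(toolmove([T[0],T[1],.29],[180,0,107.4]))
E
```

```text
[ 0.4707843  -0.05482799  0.31801614] [1.79840212e+02 5.35274631e-02 1.03396557e+02]
foot [0.48065742 0.33636619 0.        ] T [0.50535448 0.34410577 0.11304978]
(array([0.37999707, 0.12622538, 0.02667946]), array([ 0.00607293,  0.0019245 , -0.40067588]))
```

View pics/w4.png

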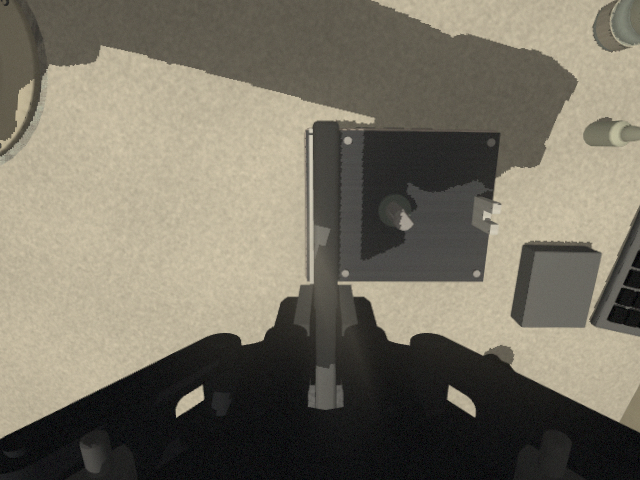

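Call:
send_rows(
  linear=[
    [0.0475,0.0158,0.003],
    [0.0475,0.0158,0.003],
    [0.0475,0.0158,0.003],
    [0.0475,0.0158,0.003],
    [0.0475,0.0158,0.003],
    [0.0475,0.0158,0.003],
    [0.0475,0.0158,0.003],
    [0.0475,0.0158,0.003],
  ],
  twist=[
    [0,0,0],
    [0,0,0],
    [0,0,0],
    [0,0,0],
    [0,0,0],
    [0,0,0],
    [0,0,0],
    [0,0,-0.4],
  ],
  gripper=[0,0,0,0,0,0,0,0],
)

```text
time: 8.05
ee_pos: [0.5048, 0.3457, 0.2908]
tcp_rot: [-179.9, 0.0, 107.5]
wrist_force: [0.6, 0.1, -1.7]
opening: 0.0068
grasp_force: 58.7
```

Call:
send_rows(
  linear=[
    [0,0,0],
    [0,0,0],
    [0,0,0],
  ],
  twist=[
    [0.65,0,0],
    [0.65,0,0],
    [0,0,0],
  ],
  gripper=[0,0,0],
)

```text
time: 8.43
ee_pos: [0.5067, 0.3449, 0.2868]
tcp_rot: [-166.6, 0.1, 107.4]
wrist_force: [-0.5, -0.1, -3.0]
opening: 0.007
grasp_force: 58.9
```

```bash
python3 - <<'E'
from h import *
for i in range(2): print(bot.get_obs()['ee_pos'],bot.get_obs()['tcp_rot'])
shot('wrist','w5')
A=rot([180,0,107.4])@R.from_rotvec([13,0,0],degrees=True).as_matrix(); e=R.from_matrix(A).as_euler('xyz',degrees=True); print(e)
T=[.5054,.3441,.114]
print(toolmove([T[0],T[1],.15],e),toolmove(T,e),A.T@[0,0,-1])
E
```

```text
[0.50672448 0.34486709 0.28679228] [-1.66605819e+02  1.24483446e-01  1.07372098e+02]
[0.50672448 0.34486709 0.28679228] [-1.66605819e+02  1.24483446e-01  1.07372098e+02]
[-167.     0.   107.4]
(array([-2.12452180e-05,  3.07090370e-02,  1.35618079e-01]), array([-0.01269274,  0.00650898, -0.00439252])) (array([2.48317208e-05, 3.88849442e-02, 1.70677349e-01]), array([-0.01269274,  0.00650898, -0.00439252])) [1.23259516e-32 2.24951054e-01 9.74370065e-01]
```

View pics/w5.png

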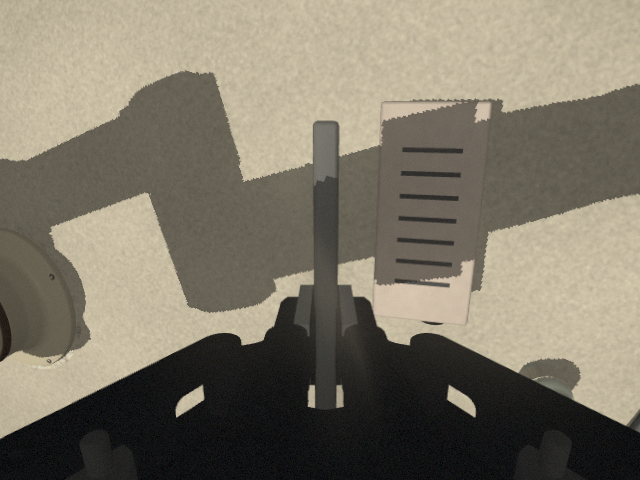

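```bash
python3 - <<'E'
from h import *
im,P=load('wrist','w5')
X=onz(P,[(382,101),(491,101),(467,324),(374,307)],.075); print(X.round(4).tolist())
for i in range(4): d=X[(i+1)%4]-X[i]; print(np.linalg.norm(d).round(4),np.degrees(np.arctan2(d[1],d[0])).round(1))
yw=np.radians(17.4); xs=np.array([np.cos(yw),np.sin(yw),0]); print((X-[.5465,.357,0])@xs)
E
```

```text
[[0.476, 0.4396, 0.075], [0.5596, 0.4648, 0.075], [0.6178, 0.2772, 0.075], [0.532, 0.259, 0.075]]
0.0873 16.8
0.1964 -72.8
0.0877 -168.1
0.1891 107.2
[-0.04252399  0.04475346  0.04417984 -0.04313684]
```

Call:
send_rows(
  linear=[
    [0,0.009,0.04],
    [0,0.009,0.04],
    [0,0.009,0.04],
    [0,0.007,0.03],
    [0,0.003,0.012],
    [0,0.001,0.004],
    [0,0,0],
  ],
  twist=[
    [0,0,0],
    [0,0,0],
    [0,0,0],
    [0,0,0],
    [0,0,0],
    [0,0,0],
    [0,0,0],
  ],
  gripper=[0,0,0,0,0,0,0],
)

```text
time: 9.35
ee_pos: [0.5051, 0.3442, 0.1235]
tcp_rot: [-167.1, -0.0, 107.4]
wrist_force: [0.3, -0.1, -1.9]
opening: 0.0071
grasp_force: 58.9
```

Call:
send_rows(
  linear=[
    [0,0.001,0.004],
    [0,0.0005,0.002],
    [0,0.0004,0.0015],
    [0,0,0],
  ],
  twist=[
    [0,0,0],
    [0,0,0],
    [0,0,0],
    [0,0,0],
  ],
  gripper=[0,0,0,0],
)

```text
time: 9.85
ee_pos: [0.5054, 0.3443, 0.1156]
tcp_rot: [-167.1, -0.0, 107.4]
wrist_force: [-0.3, 0.5, 6.7]
opening: 0.007
grasp_force: 60.2
```

Call:
send_rows(
  linear=[
    [0,0,0],
    [0,0,0],
    [0,0,0],
    [0,0,0],
    [0,0,-0.01],
    [0,0,-0.02],
    [0,0,-0.03],
    [0,0,-0.03],
  ],
  twist=[
    [0,0,0],
    [0,0,0],
    [0,0,0],
    [0,0,0],
    [0,0,0],
    [0,0,0],
    [0,0,0],
    [0,0,0],
  ],
  gripper=[12,20,28,35,35,35,35,35],
)

```text
time: 10.85
ee_pos: [0.5245, 0.3501, 0.2036]
tcp_rot: [-167.0, -0.0, 107.4]
wrist_force: [0.8, 0.1, -0.2]
opening: 0.0298
grasp_force: 0.0
```

```bash
python3 - <<'E'
from h import *
print(bot.get_obs()['ee_pos'],bot.get_obs()['tcp_rot'],bot.get_obs()['q'])
im,P=shot('wrist','w6'); s=camera('scene')[:,:,::-1]
o=np.hstack([cv2.resize(im,(400,300)),cv2.resize(s[200:350,360:560],(400,300),interpolation=cv2.INTER_CUBIC)]);cv2.imwrite('pics/c6.png',o)
print(toolmove([.5415,-.0425,.25],[180,0,140]))
E
```

```text
[0.52447187 0.3501339  0.20358082] [-1.67026411e+02 -7.73654101e-03  1.07388430e+02] [ 32.30097707  29.54661336  34.75514204 107.7573404    3.31936559
 104.54660573]
(array([-0.37993916, -0.10947787, -0.0211645 ]), array([-1.23402045, -0.3692959 , -3.24748434]))
```

View pics/c6.png

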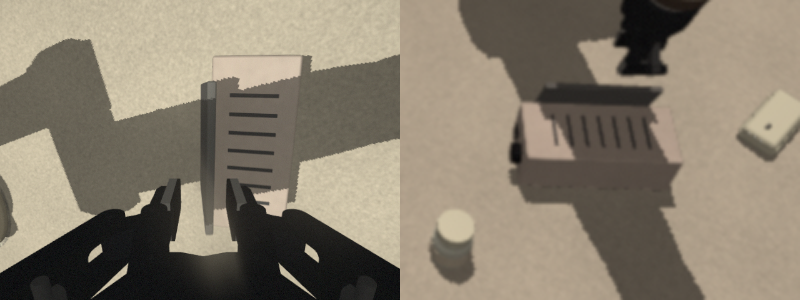

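Call:
send_rows(
  linear=[
    [0,0,-0.03],
    [0,0,-0.03],
    [-0.05,-0.0148,0.002],
    [-0.054,-0.0159,0.004],
    [-0.054,-0.0159,0.004],
    [-0.054,-0.0159,0.004],
    [-0.054,-0.0159,0.004],
    [-0.054,-0.0159,0.004],
  ],
  twist=[
    [-0.65,0,0],
    [-0.65,0,0],
    [0,0,0],
    [0,0,0],
    [0,0,0],
    [0,0,0],
    [0,0,0],
    [0,0,0],
  ],
  gripper=[35,35,35,50,50,50,50,50],
)

```text
time: 11.95
ee_pos: [0.5392, 0.0179, 0.2388]
tcp_rot: [180.0, 0.0, 107.4]
wrist_force: [0.1, -0.8, 0.9]
opening: 0.0425
grasp_force: 0.0
```

Call:
send_rows(
  linear=[
    [-0.054,-0.0159,0.004],
    [0,0,0],
    [0,0,0],
    [0,0,0],
    [0,0,0],
  ],
  twist=[
    [0,0,0],
    [0,0,-1],
    [0,0,-1],
    [0,0,-1],
    [0,0,0],
  ],
  gripper=[50,50,50,50,50],
)

```text
time: 12.58
ee_pos: [0.5405, -0.0367, 0.2348]
tcp_rot: [-180.0, -0.0, 137.3]
wrist_force: [1.1, 0.1, 0.0]
opening: 0.0428
grasp_force: 0.0
```

```bash
python3 - <<'E'
from h import *
o=bot.get_obs(); print(o['ee_pos'],o['tcp_rot'],o['q'],o['wrist_force'])
im,P=shot('wrist','w7')
S=np.array([.5415,-.0425])
c=proj(P,[[*S,.115],[*S,.065]]); print(c)
# rectify plane z=.115 and z=.065 about S, 0.5mm/px, image up=+x, left=+y
for z in (.115,.065):
    g=np.arange(-24,25,2)/1000.
    X,Y=np.meshgrid(-g,-g,indexing='ij')
    uv=proj(P,np.c_[S[0]+X.ravel(),S[1]+Y.ravel(),np.full(X.size,z)]).astype(np.float32).reshape(25,25,2)
    q=cv2.remap(cv2.cvtColor(im,cv2.COLOR_BGR2GRAY),uv[...,0],uv[...,1],cv2.INTER_LINEAR)
    print(z); print('\n'.join(' '.join('%3d'%v for v in r) for r in q))
E
```

```text
[ 0.54045473 -0.03672818  0.2348364 ] [-1.79989632e+02 -1.12797558e-02  1.37316158e+02] [-3.88721730e+00  3.63173241e+00  7.48472015e+00  9.38682751e+01
 -1.01320750e-03  3.87966241e+01] [1.12910301 0.06510295 0.02037608]
[[319.51420758 248.13729   ]
 [320.43323801 231.34043684]]
0.115
 44  54  78  79  78  78  76  78  81  80  82  80  82  80  82  84  82  85  85  89  85  89  89  90  90
 40  42  45  65  77  79  78  78  79  78  82  81  82  78  81  85  83  85  83  88  87  87  88  88  90
 44  44  43  45  45  79  79  80  78  79  81  81  81  78  84  84  84  86  86  87  87  88  89  90  90
 47  46  46  47  47  49  77  77  77  79  81  84  81  80  83  86  86  85  86  87  88  86  88  89  85
 46  45  46  44  47  49  69  78  76  79  80  84  83  84  80  86  84  84  85  86  88  86  87  88  85
 43  43  45  45  45  47  58  81  78  78  81  81  82  83  83  85  84  84  86  87  84  86  87  86  86
 44  46  46  45  45  45  78  75  79  80  80  82  82  82  84  82  85  87  84  88  87  84  86  86  84
 47  44  46  47  47  78  78  81  79  79  80  82  82  83  81  83  87  87  86  87  85  86  85  85  86
 47  43  47  
[... 3492 characters left out ...]

 82  83  81  82  78  83 116 120 121 120 120 119 118 118 116 118 119  96  85  87  86  86  85  85  81
 85  85  81  82  83  80  77 112 120 122 119 118 119 119 117 112  93  85  83  85  84  86  84  84  82
 82  84  79  82  82  81  82  77  82  95 110 112 112 105  91  86  85  85  85  83  84  86  84  85  83
 84  87  82  80  83  82  84  84  83  82  82  85  86  87  87  84  83  86  83  84  83  86  87  85  82
 82  86  82  82  82  84  83  85  83  81  85  86  87  87  84  85  86  84  85  84  84  86  85  86  84
 80  83  88  82  82  84  85  84  87  83  85  86  85  88  88  86  87  85  82  85  85  85  84  82  85
 81  84  85  84  84  86  83  85  84  83  84  88  89  89  87  86  86  83  83  85  84  85  86  86  85
```

Call:
send_rows(
  linear=[
    [-0.0038,-0.0039,0.02],
    [0,0,0.045],
    [0,0,0.045],
    [0,0,0.035],
    [0,0,0],
    [0,0,0],
    [0,0,0],
    [0,0,0],
  ],
  twist=[
    [0,0,-0.37],
    [0,0,0],
    [0,0,0],
    [0,0,0],
    [0,0,0],
    [0,0,0],
    [0,0,0],
    [0,0,0],
  ],
  gripper=[50,50,50,50,50,0,0,0],
  grip_force=25,
)

```text
time: 13.62
ee_pos: [0.5411, -0.0429, 0.0921]
tcp_rot: [-180.0, 0.1, 141.0]
wrist_force: [-4.4, -5.1, 4.0]
opening: 0.0155
grasp_force: 24.9
```

Call:
send_rows(
  linear=[
    [0,0,0],
    [0,0,0],
  ],
  twist=[
    [0,0,0],
    [0,0,0],
  ],
  gripper=[0,0],
)

```text
time: 13.88
ee_pos: [0.5411, -0.0429, 0.0921]
tcp_rot: [-180.0, 0.1, 141.0]
wrist_force: [-4.1, -4.3, 4.0]
opening: 0.0155
grasp_force: 24.9
```

Call:
send_rows(
  linear=[
    [0,-0.001,0],
    [0.0004,0,0],
    [0.0004,0,0],
    [0.0004,0,0],
    [0.0004,0,0],
    [0,0,0],
    [0,0,0],
    [0,0,0],
  ],
  twist=[
    [0,0,0],
    [0,0,0.95],
    [0,0,0.95],
    [0,0,0.95],
    [0,0,0.95],
    [0,0,0],
    [0,0,0],
    [0,0,0],
  ],
  gripper=[0,0,0,0,0,0,0,0],
)

```text
time: 14.88
ee_pos: [0.5404, -0.0419, 0.0921]
tcp_rot: [179.8, 0.1, 103.1]
wrist_force: [-0.5, -1.5, 4.9]
opening: 0.0153
grasp_force: 24.5
```

```bash
python3 - <<'E'
from h import *
o=bot.get_obs(); print(o['ee_pos'],o['tcp_rot'],o['q'],o['wrist_force'],o['torque'])
E
```

```text
[ 0.54038252 -0.04190591  0.09214288] [1.79809613e+02 8.22201461e-02 1.03053397e+02] [-4.42370972e+00  3.47285426e+00 -8.45315314e+00  7.78677018e+01
 -2.12463700e-02  7.25227184e+01] [-0.54569035 -1.5495229   4.94600646] [-0.35524397  0.12343093 -0.04691589]
```

Call:
send_rows(
  linear=[
    [0,0,0],
    [0,0,0],
    [0,0,0],
    [0,0,-0.02],
    [0,0,-0.04],
    [0,0,-0.045],
    [0,0,-0.04],
    [0,0,0],
  ],
  twist=[
    [0,0,0],
    [0,0,0],
    [0,0,0],
    [0,0,0],
    [0,0,0],
    [0,0,0],
    [0,0,0],
    [0,0,0],
  ],
  gripper=[20,40,45,45,45,45,45,45],
)

```text
time: 15.88
ee_pos: [0.5403, -0.0417, 0.2383]
tcp_rot: [179.7, 0.1, 103.1]
wrist_force: [0.8, 0.3, -0.1]
opening: 0.0382
grasp_force: 0.0
```

```bash
python3 - <<'E'
from h import *
o=bot.get_obs(); print(o['ee_pos'],o['tcp_rot'])
im,P=shot('wrist','w8'); G=cv2.cvtColor(im,cv2.COLOR_BGR2GRAY)
S=np.array([.5422,-.0412]); psi=np.radians(13); xd=np.array([np.cos(psi),np.sin(psi)]); yd=np.array([-xd[1],xd[0]])
def rect(z,xr,yr):
    X,Y=np.meshgrid(xr/1000.,yr/1000.,indexing='ij'); p=S+X[...,None]*xd+Y[...,None]*yd
    uv=proj(P,np.c_[p.reshape(-1,2),np.full(X.size,z)]).astype(np.float32).reshape(*X.shape,2)
    q=cv2.remap(G,uv[...,0],uv[...,1],cv2.INTER_LINEAR); print(z); 
    for x,r in zip(xr,q): print('%4d|'%x,' '.join('%3d'%v for v in r))
print('drive frame, cols y',list(range(20,-21,-2)))
rect(.115,np.arange(12,-14,-2),np.arange(20,-21,-2)); rect(.065,np.arange(20,-22,-2),np.arange(20,-21,-2)); rect(.105,np.arange(98,78,-2),np.arange(20,-21,-2))
E
```

```text
[ 0.5403248  -0.04165856  0.23828412] [1.79713720e+02 8.59699412e-02 1.03092200e+02]
drive frame, cols y [20, 18, 16, 14, 12, 10, 8, 6, 4, 2, 0, -2, -4, -6, -8, -10, -12, -14, -16, -18, -20]
0.115
  12|  46  56  62  65  66  66 113 104  83  77  82  84  81  81  79  83  83  81  82  83  80
  10|  64  63  63  65  64  63  84 119 117  92  82  84  80  81  80  82  81  81  82  81  83
   8|  65  67  67  66  65  64  63 109 117 117  87  83  84  82  82  84  84  81  83  83  83
   6|  65  64  65  66  66  64  66 114 112 109 105  80  77  80  81  84  84  83  84  84  84
   4|  64  72  70  74  74 154 121 116 120 126 132 135 142 139  83  85  85  84  84  87  85
   2|  67  75  76  74  78 113 157 168 168 169 170 167 167 168  88  88  86  84  86  87  85
   0|  85  75  75  74  97 134 143 167 168 168 170 169 167 168 100  87  83  85  86  89  88
  -2| 104  76  75  78  86 134 127 164 169 166 166 165 165 163 101  89  88  88  88  88  90
  -4| 118  76  75  76  76 135 136 158 166 170 166 166 166 157  88  88  90  88  88  91  88
  -6| 121 104  97 120 130 122 108 147 161 162 165 160 158 128  87  89  90  89  89  90  90
  -
[... 2368 characters left out ...]
89 192 193 192 192 194 204 199 194 193 198 201 202 199 197 199 198 197
  92| 194 192 193 183 185 185 180 181 195 204 201 199 195 193 198 196 199 198 195 200 200
  90| 191 191 105 113 110 113 115 150 196 192 196 191 160 209 207 213 216 202 195 200 193
  88| 153 140  99 112 110 113 115 128 152 155 151 108 157 208 208 214 216 187 147 148 149
  86|  53  92 100 109 109 113 114  85  54  64  90  94 155 208 206 214 215 157  80  81  81
  84|  70  92  98 107 107 111 111 162 216 114  96  94 149 199 202 201 201 149  78  81  82
  82|  91  90  85  84  86  91  87 200 208 113  95  95 114 115 119 113 109  81  79  81  83
  80|  90  89  87  86  88  87 118 207 211 149  98 113 112 118 119 112  84  80  80  79  81
```

Call:
send_rows(
  linear=[
    [-0.0512,-0.0153,0.004],
    [-0.0512,-0.0153,0.005],
    [-0.0512,-0.0153,0.006],
    [-0.0512,-0.0153,0.006],
    [-0.0512,-0.0153,0.006],
    [-0.0512,-0.0153,0.006],
    [0,0,0],
    [0,0,0],
  ],
  twist=[
    [0,0,0],
    [0,0,0],
    [0,0,0],
    [0,0,0],
    [0,0,0],
    [0,0,0],
    [0,0,1.0],
    [0,0,1.0],
  ],
  gripper=[45,60,70,80,80,80,80,80],
)

```text
time: 16.92
ee_pos: [0.5186, -0.3622, 0.1996]
tcp_rot: [-179.8, -0.1, 82.7]
wrist_force: [-0.1, -0.6, -0.1]
opening: 0.0682
grasp_force: 0.0
```

Call:
send_rows(
  linear=[
    [0,0,0],
    [0,0,0],
    [0,0,0],
    [0,0,0],
    [0,0,0],
    [0,0,0],
    [0,0,0],
    [0,0,0],
  ],
  twist=[
    [0,0,1.0],
    [0,0,1.0],
    [0,0,1.0],
    [0,0,1.0],
    [0,0,1.0],
    [0,0,1.0],
    [0,0,1.0],
    [0,0,1.0],
  ],
  gripper=[80,80,80,80,80,80,80,80],
)

```text
time: 17.92
ee_pos: [0.5189, -0.3613, 0.2001]
tcp_rot: [-179.9, 0.1, 2.8]
wrist_force: [-0.6, 0.8, 0.0]
opening: 0.0681
grasp_force: 0.0
```

Call:
send_rows(
  linear=[
    [0,0,0],
  ],
  twist=[
    [0,0,0],
  ],
  gripper=[80],
)

```text
time: 18.05
ee_pos: [0.519, -0.3614, 0.2004]
tcp_rot: [-179.9, 0.1, 3.2]
wrist_force: [0.7, 0.2, -0.2]
opening: 0.0687
grasp_force: 0.0
```

```bash
python3 - <<'E'
from h import *
o=bot.get_obs(); print(o['ee_pos'],o['tcp_rot'],o['q'])
im,P=shot('wrist','w9'); G=cv2.cvtColor(im,cv2.COLOR_BGR2GRAY)
c=proj(P,[[.521,-.374,.024]])[0]; print(c)
# ring top: bright blob near c
x0,y0=(c-70).astype(int); sub=G[max(y0,0):y0+140,max(x0,0):x0+140]; t,m=cv2.threshold(sub,0,255,cv2.THRESH_OTSU); print('otsu',t)
cs,h=cv2.findContours(m,cv2.RETR_CCOMP,cv2.CHAIN_APPROX_NONE)
for k,q in enumerate(cs):
    if cv2.contourArea(q)<60: continue
    q2=q[:,0]+[max(x0,0),max(y0,0)]; X=onz(P,q2,.024)[:,:2]
    (ex,ey),ax,an=cv2.fitEllipse((X*1e4).astype(np.float32)); print(k,h[0][k],cv2.contourArea(q),'ell',ex/1e4,ey/1e4,np.array(ax)/10,an,'bbox',cv2.boundingRect(q2))
S=np.array([.521,-.374])
for z in (.024,):
    xr=np.arange(40,-30,-2); yr=np.arange(30,-31,-2)
    X,Y=np.meshgrid(xr/1000.,yr/1000.,indexing='ij'); p=S+np.stack([X,Y],-1)
    uv=proj(P,np.c_[p.reshape(-1,2),np.full(X.size,z)]).astype(np.float32).reshape(*X.shape,2)
    q=cv2.remap(G,uv[...,0],uv[...,1],cv2.INTER_LINEAR)
    for x,r in zip(xr,q): print('%4d|'%x,' '.join('%3d'%v for v in r))
E
```

```text
[ 0.51903369 -0.36135973  0.20038501] [-1.79919867e+02  9.87561851e-02  3.15735908e+00] [-3.48472662e+01  1.60147781e+01  1.77604913e+01  9.18728689e+01
  2.33479923e-03  1.41995441e+02]
[341.70886371 220.98828012]
otsu 130.0
1 [ 2  0 -1 -1] 749.0 ell 0.478907666015625 -0.429186669921875 [14.32529297 84.16405029] 89.0014877319336 bbox (390, 213, 21, 77)
2 [ 5  1  3 -1] 1900.5 ell 0.519893603515625 -0.3749261962890625 [38.93091736 44.47605286] 3.990483522415161 bbox (316, 198, 54, 49)
4 [-1  3 -1  2] 645.0 ell 0.51977412109375 -0.3748535400390625 [23.68121033 24.33501434] 5.858835697174072 bbox (328, 208, 30, 29)
6 [-1  5 -1 -1] 259.5 ell 0.577686279296875 -0.41686103515625 [ 6.79166031 52.234375  ] 177.28704833984375 bbox (360, 150, 51, 12)
  40| 102  99  97  98  95  95  78  94 101 105 103  97  99  92  95  95  99  99  92  99  94  98 107 104 106  99  98  94  91  99  97
  38| 103 102  94  99  95 102 102  93  98  96 101  96 101 100 102 100  94  93  89  90  97  89  97  97 100  97  93  92  89  94  95
  36| 102 102 101 103  96  97  98  99 103  99 100  86  92  87  86  97  98 100 101  96 101
[... 3500 characters left out ...]
68 177 159 118 102 106 101 104 106 111 106 104  98
 -20| 102  99 100 105 108 105 110 106 100 106 107 109 146 158 172 173 176 170 156 126 110  99  99 103  96 101 104 103 100 105  98
 -22|  98  95  94 105 101 103 107 101 101 105 107 108 107 109 102 105 109 100 100  96 105  99 101 100  91 100 100  97  98 103 101
 -24| 101  97 100 109 105 104 107 105 100 102 106 103 104 107 100  99  93  93 100 102 108 101 100 100  96  96  99  91  92  96  90
 -26| 107 102 105 109 107 102 105 102  95 100 100 101 102 102  98  99 102  98 105 104 107 105  98 103 103 104 106  94  97  99  95
 -28| 106 102 104 106 101 102 104 102  98 102 100  99 100 102 101  99  98  93 103  97 101  97  97 101 102  99  97  94  97 101 103
```

Call:
send_rows(
  linear=[
    [0,0.0135,0.02],
    [0,0,0.045],
    [0,0,0.045],
    [0,0,0.035],
    [0,0,0.02],
    [0,0,0.011],
    [0,0,0.004],
    [0,0,0],
  ],
  twist=[
    [0,0,-0.08],
    [0,0,0],
    [0,0,0],
    [0,0,0],
    [0,0,0],
    [0,0,0],
    [0,0,0],
    [0,0,0],
  ],
  gripper=[80,80,80,80,80,80,80,80],
  grip_force=30,
)

```text
time: 19.1
ee_pos: [0.5205, -0.3754, 0.0228]
tcp_rot: [180.0, -0.1, 3.9]
wrist_force: [-0.1, 0.0, 1.0]
opening: 0.0684
grasp_force: 0.0
```

Call:
send_rows(
  linear=[
    [0,0,0.003],
    [0,0,0],
    [0,0,0],
    [0,0,0],
    [0,0,0],
    [0,0,0],
  ],
  twist=[
    [0,0,0],
    [0,0,0],
    [0,0,0],
    [0,0,0],
    [0,0,0],
    [0,0,0],
  ],
  gripper=[80,0,0,0,0,0],
)

```text
time: 19.85
ee_pos: [0.5203, -0.3753, 0.0195]
tcp_rot: [180.0, -0.0, 3.9]
wrist_force: [-0.6, 0.5, 4.6]
opening: 0.0432
grasp_force: 32.0
```

Call:
send_rows(
  linear=[
    [0,0,-0.01],
    [0,0,-0.025],
    [0,0,-0.035],
    [0,0,-0.035],
    [0,0,-0.03],
    [0,0,0],
    [0,0,0],
  ],
  twist=[
    [0,0,0],
    [0,0,0],
    [0,0,0],
    [0,0,0],
    [0,0,0],
    [0,0,0],
    [0,0,0],
  ],
  gripper=[0,0,0,0,0,0,0],
)

```text
time: 20.72
ee_pos: [0.5198, -0.3749, 0.1529]
tcp_rot: [-179.9, 0.1, 3.9]
wrist_force: [-0.2, 0.2, -0.9]
opening: 0.0434
grasp_force: 31.4
```

```bash
python3 - <<'E'
from h import *
o=bot.get_obs(); print(o['ee_pos'],o['tcp_rot'],o['q'],o['opening'])
im,P=shot('wrist','w10'); G=cv2.cvtColor(im,cv2.COLOR_BGR2GRAY)
T=o['ee_pos']; A=rot(o['tcp_rot']); zt=T[2]+.0045
print('expected px',proj(P,[[*T[:2],zt]]))
xr=np.arange(46,-28,-2); yr=np.arange(30,-31,-2)
X,Y=np.meshgrid(xr/1000.,yr/1000.,indexing='ij'); p=T+X[...,None]*A[:,0]+Y[...,None]*A[:,1]; p[...,2]=zt
uv=proj(P,p.reshape(-1,3)).astype(np.float32).reshape(*X.shape,2)
q=cv2.remap(G,uv[...,0],uv[...,1],cv2.INTER_LINEAR)
print('rows tool x, cols tool y 30..-30')
for x,r in zip(xr,q): print('%4d|'%x,' '.join('%3d'%v for v in r))
E
```

```text
[ 0.519827   -0.37489022  0.15288747] [-1.79949369e+02  6.12183863e-02  3.89076097e+00] [-3.57984327e+01  1.68059610e+01  1.34898592e+01  8.67633412e+01
 -1.33632357e-04  1.40310833e+02] 0.043366344289980416
expected px [[326.69694536 327.80465064]]
rows tool x, cols tool y 30..-30
  46| 182 105 102 107 111 105 124 121 121 112 105 104 109 102  99 111 106 108  72  67  62  65  66  62  98 113 110 101  99 107 115
  44| 183 150 103 117 109 112 119 116 115 110 114 108 107 105  96 115 106 102 102 101  96  73  78 115  98 103 115 114 116 109 105
  42| 179 182 107 111 110 107 114 114 124 112 101 104 112 110  99 101 107  98 101 110 105 106 114 113 112 107 113 117 111 117 109
  40| 182 176 109 110 117 103 109 111 111 115 113 104 104 110 107 111 115 104 108 111 107 110 106 103 106 111 109 119 116 106  96
  38| 179 180 111 111 115 110 117 114 110 111 122 113 112 119 116 106 105 100 101 101 105 105 100 108 112 111  97 102 114 106 103
  36| 181 177 126 113 117 109 111 115 117  96 111 108 120 109 100  97 102 113 104 106 110 110 110 109  97 109 106  98 107 102 101
  34| 178 179 160 106  96 102 108 108
[... 3292 characters left out ...]
89 190 189 185 178 179 184 186 180  40  27  27  29
 -18|  31  33  37  35 184 181 185 179 171 174 173 177 182 182 181 184 185 186 188 187 187 182 189 175 180 175 174 140  28  32  22
 -20|  33  35  37  51 175 184 181 175 167 168 171 176 177 172 176 179 184 180 175 179 183 179 183 178 177 178 182 177  26  29  29
 -22|  27  31  34 163 174 178 181 169 174 167 175 177 177 177 177 174 178 176 174 172 179 179 178 178 173 180 177 181  26  30  28
 -24|  29  31  33 176 182 177 175 171 172 172 181 169 172 173 171 173 177 175 178 176 184 179 184 180 179 180 177 179  78  28  27
 -26|  29  26  62 176 175 174 176 174 172 167 172 174 174 179 172 174 179 168 178 175 176 174 179 184 173 182 178 182 163  28  28
```

Call:
send_rows(
  linear=[
    [0.0064,-0.0473,-0.002],
    [0.0064,-0.0473,0],
    [0.0064,-0.0473,0],
    [0.0064,-0.0473,0],
    [0.0064,-0.0473,0],
    [0.0064,-0.0473,0],
    [0.0064,-0.0473,0],
    [0,0,0],
  ],
  twist=[
    [0,0,0],
    [0,0,0],
    [0,0,0],
    [0,0,0],
    [0,0,0],
    [0,0,0],
    [0,0,0],
    [0,0,-0.94],
  ],
  gripper=[0,0,0,0,0,0,0,0],
)

```text
time: 21.78
ee_pos: [0.5418, -0.0388, 0.1546]
tcp_rot: [-179.9, 0.1, 13.6]
wrist_force: [0.3, -0.6, -0.8]
opening: 0.043
grasp_force: 31.5
```

Call:
send_rows(
  linear=[
    [0,0,0],
    [0,0,0],
    [0,0,0],
  ],
  twist=[
    [0,0,0],
    [0,0,0],
    [0,0,0],
  ],
  gripper=[0,0,0],
)

```text
time: 22.15
ee_pos: [0.5422, -0.0423, 0.1557]
tcp_rot: [-180.0, 0.0, 13.1]
wrist_force: [0.2, -0.7, -1.0]
opening: 0.0436
grasp_force: 31.5
```

```bash
python3 - <<'E'
from h import *
o=bot.get_obs(); print(o['ee_pos'],o['tcp_rot'],o['q'],o['wrist_force'],toolmove([.5422,-.0412,o['ee_pos'][2]],[180,0,13.3]))
im,P=shot('wrist','w11'); G=cv2.cvtColor(im,cv2.COLOR_BGR2GRAY)
# view of spindle top (z=.115) through bore, tool-frame grid
T=o['ee_pos']; A=rot(o['tcp_rot'])
xr=np.arange(20,-20,-2); yr=np.arange(20,-21,-2)
X,Y=np.meshgrid(xr/1000.,yr/1000.,indexing='ij'); p=T+X[...,None]*A[:,0]+Y[...,None]*A[:,1]; p[...,2]=.115
uv=proj(P,p.reshape(-1,3)).astype(np.float32).reshape(*X.shape,2)
q=cv2.remap(G,uv[...,0],uv[...,1],cv2.INTER_LINEAR)
for x,r in zip(xr,q): print('%4d|'%x,' '.join('%3d'%v for v in r))
E
```

```text
[ 0.54220956 -0.04229039  0.15567923] [-1.79990242e+02  2.39468996e-02  1.31259045e+01] [-4.46086490e+00  3.28283792e+00 -1.62655040e+00  8.51163877e+01
  2.06625974e-03  1.62413232e+02] [ 0.20693493 -0.73531465 -0.99611599] (array([ 2.38313454e-04, -1.06407355e-03,  8.16158345e-08]), array([-0.00097943,  0.00239321, -0.01740976]))
  20| 109 109 105 107 108 151 151 136 105 104 108 109 106  97  84  82  82  82  99 103 101
  18| 110 107 106 107 107 152 153 125 103 106 108 109 107  97  94  83  83 101  98 103 100
  16| 110 107 105 108 116 155 152  98 103 105 109 109 105  96  95 144 145 132  99 103 101
  14| 109 107 105 108 115 155 152  95 104 107 110 110 106  99  94 142 147 136 100 104  98
  12| 109 107 104 105 111 154 155  93 103 107 109 111 109  99  96 138 149 119 101 106 100
  10| 108 107 105 102 109 141 111 105 105 108 109 109 107  99 109 116 148 102 101 104 102
   8| 107 107 106 106 114 111 115 114 102 104 109 113 108 108 113 113 110 106  97 106 101
   6| 110 108 109 116 111 116 116 117 115 114 114 114 111 116 111 114 112 111 111 104 102
   4| 109 107 108 114 116 115 114 116 118 123 
[... 333 characters left out ...]
38 136 135 138 135 135 135 133 135 133 133 136 136 137 137 137 138 130
  -6| 134 137 137 136 136 138 137 135 134 135 135 134 136 137 136 134 136 136 136 136 135
  -8| 137 137 136 137 138 138 138 134 127 121 120 120 124 131 135 135 135 135 136 134 134
 -10| 135 133 138 136 134 134 125 117 116 117 117 118 115 110 109 131 132 135 134 132 134
 -12| 134 133 131 132 131 116 118 118 117 116 118 118 115 111 112 109 120 131 132 129 131
 -14| 138 139 137 138 123 114 118 119 117 117 119 119 116 113 109 109 107 134 136 137 135
 -16| 140 141 140 135 114 118 121 122 120 121 121 119 116 111 112 111 110 119 136 140 137
 -18| 139 140 139 118 120 120 123 123 123 122 123 121 121 113 114 113 108 120 134 138 139
```

Call:
send_rows(
  linear=[
    [0.0002,-0.001,0.008],
    [0,0,0.01],
    [0,0,0.004],
    [0,0,0.003],
    [0,0,0.003],
    [0,0,0],
  ],
  twist=[
    [0,0,0],
    [0,0,0],
    [0,0,0],
    [0,0,0],
    [0,0,0],
    [0,0,0],
  ],
  gripper=[0,0,0,0,0,0],
)

```text
time: 22.95
ee_pos: [0.5422, -0.0407, 0.1279]
tcp_rot: [-180.0, 0.0, 13.3]
wrist_force: [-0.1, -0.7, -1.7]
opening: 0.0437
grasp_force: 31.5
```

Call:
send_rows(
  linear=[
    [0,0,0.002],
    [0,0,0.002],
    [0,0,0],
  ],
  twist=[
    [0,0,0],
    [0,0,0],
    [0,0,0],
  ],
  gripper=[0,0,0],
)

```text
time: 23.32
ee_pos: [0.5422, -0.0407, 0.1238]
tcp_rot: [-180.0, 0.0, 13.3]
wrist_force: [0.5, 0.7, -1.2]
opening: 0.0433
grasp_force: 31.5
```

Call:
send_rows(
  linear=[
    [0,0,0.002],
    [0,0,0.002],
    [0,0,0.002],
    [0,0,0],
  ],
  twist=[
    [0,0,0],
    [0,0,0],
    [0,0,0],
    [0,0,0],
  ],
  gripper=[0,0,0,0],
)

```text
time: 23.82
ee_pos: [0.5422, -0.0407, 0.1178]
tcp_rot: [-180.0, 0.0, 13.3]
wrist_force: [0.1, -0.8, -1.2]
opening: 0.0432
grasp_force: 31.5
```

Call:
send_rows(
  linear=[
    [0,0,0.002],
    [0,0,0.002],
    [0,0,0],
  ],
  twist=[
    [0,0,0],
    [0,0,0],
    [0,0,0],
  ],
  gripper=[0,0,0],
)

```text
time: 24.2
ee_pos: [0.5422, -0.0407, 0.1138]
tcp_rot: [-180.0, 0.0, 13.3]
wrist_force: [-0.4, -0.3, -2.5]
opening: 0.0428
grasp_force: 31.5
```

Call:
send_rows(
  linear=[
    [0,0,0.003],
    [0,0,0.003],
    [0,0,0.003],
    [0,0,0.0025],
    [0,0,0.0015],
    [0,0,0],
    [0,0,0],
  ],
  twist=[
    [0,0,0],
    [0,0,0],
    [0,0,0],
    [0,0,0],
    [0,0,0],
    [0,0,0],
    [0,0,0],
  ],
  gripper=[0,0,0,0,0,0,0],
)

```text
time: 25.08
ee_pos: [0.5423, -0.0407, 0.1011]
tcp_rot: [180.0, -0.0, 13.3]
wrist_force: [0.8, 0.2, -0.1]
opening: 0.0433
grasp_force: 31.5
```

```bash
python3 - <<'E'
from h import *
o=bot.get_obs(); print(o['ee_pos'],o['tcp_rot'],o['wrist_force'],o['torque'],o['grasp_force'])
im,P=shot('wrist','w12'); s=camera('scene')[:,:,::-1]
a=cv2.resize(im[200:440,200:440],(400,400),interpolation=cv2.INTER_CUBIC)
b=cv2.resize(s[180:310,270:400],(400,400),interpolation=cv2.INTER_CUBIC)
d=cv2.resize(s[220:310,400:520],(400,200),interpolation=cv2.INTER_CUBIC)
cv2.imwrite('pics/c12.png',cv2.convertScaleAbs(np.vstack([np.hstack([a,b]),np.hstack([d,np.zeros_like(d)])]),alpha=1.3))
E
```

```text
[ 0.54232962 -0.04070515  0.1010696 ] [ 1.79998566e+02 -5.94681575e-03  1.32926824e+01] [ 0.75322238  0.2293871  -0.12967212] [-0.01832864  0.027554   -0.03478573] 31.490031480789185
```

View pics/c12.png

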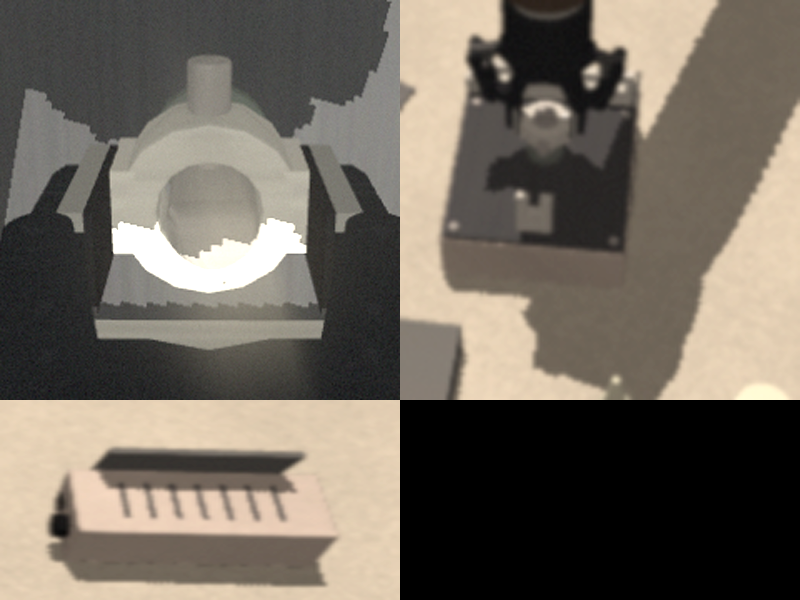

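The picture shows the collar seated over the spindle with the screw (crop 209,80) pointing up-image at the guide. The plate is still leaning on the supply, and there is no contact force on the wrist.

```bash
python3 -c "
from workcell import ticket
print(ticket.job_done())"
```

```text
the job is handed in; nothing more can be done
None
```

I handed the job in at about 25 s, with no verdict shown: plate leaning on the supply, spindle flat turned to the guide, and collar held level on the spindle about 20.6 mm above the shoulder with its screw pointing at the notch.

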